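# Slide the top carton onto the parcel scale's measuring corner

## Robot

A 6-joint arm with a two-finger parallel gripper is mounted at the origin on the work surface. World frame = base frame: x ahead of the robot, y to its left, z up, the work surface at z = 0. Lengths are in m, angles in degrees, forces in N, time in s.
With the tool pointing down it reaches from about 0.3 to 0.75 m from the base axis. Payload 8.5 kg.
Tool frame: the origin (TCP) lies at the very end of the fingers, on their centre line; the grasp point (between the pads) lies 19 mm behind it (env.grip_point_offset is the distance from the TCP to the grasp point, in m); z points along the fingers, y is the direction in which the jaws open and shut (so a half turn about z gives the same grasp; the last joint's range is limited). The gripper opens to 85 mm and grips with 20 to 120 N. Pads are 22 mm wide; open, the fingers measure 114 mm over their backs; the gripper's body (76 mm by 85 mm) begins 54 mm behind the grasp point. The pads swing forward as they close: fully open they stand 13 mm farther back than shut.
Start: joints at [61.175, 21.807, 74.336, -0, 83.858, -12.336], TCP at [0.156, 0.527, 0.231] pointing down, gripper open.
Joint ranges: [-178.18, 178.18], [-50.72, 133.34], [12.68, 142.11], [-81.47, 261.47], [9.98, 163.14], [-165.26, 165.26]. Speed limits (degrees/s): [136.94, 136.94, 180, 180, 180, 180].

## Interface

Orientations are given as a 3x3 rotation matrix whose columns are the frame's x, y, z axes.
In Python, from rig import env gives the robot as it stands.
- The arm moves only by the tool move_arm, never from a script. Its argument "moves" is a list of rows, each a list of 4 numbers: the shift along the tool's x, y, z in mm, then the turn about the tool's z in rad. In form: [[tx, ty, tz, spin], ...]. A call has 1 to 20 rows; each row is the pose to reach, as a shift and turn from the pose commanded when the call began, along the tool's axes at that moment; what a row does not reach only later rows make up. A row lasts 1/10 s, in which the tool goes at most 50 mm and 8.59 degrees, less where a joint would pass 70% of its speed; a pose out of reach is approached as far as the arm can. A call with a gripper value outside its range is refused whole. "grip" is the closure, from 0 (fully open) to 1 (shut), set as the call begins (left out, the last holds). The fingers move at their own pace and stop on an object; "grip_force" is the grip in N (left out, the last holds). Time passes only in rows, so rows that repeat a pose let the fingers close. It gives the time, the measured TCP pose, the force and the opening at its end, in the units of the state.
- env.observe(): the state, without advancing time (a new reading comes with each control period).
- env.get_image(name): name is "scene" or "top" or "wrist"; returns the picture (400x640x3 uint8, red, green, blue); there is no depth.
- env.get_calibration(name): a dict with "fovy" (degrees; the focal length in pixels is half the picture's height over the tangent of half this angle, whatever the lens; pixels are square), "cx", "cy" (the principal point, pixels), "extrinsics" (4x4, takes a point from world to camera coordinates); the wrist camera has in their place "tool_from_camera" (4x4, takes a point from camera to tool coordinates, whose origin is the TCP and whose axes are the flange's). Camera axes: x right, y up, looking along -z (the intrinsics and any distortion apply to the point x, -y, -z); pixel columns grow to the right and rows downward; lengths in m; the calibration is good to about 2 mm. A picture is of the moment at which its call begins: read the wrist's pose just before it. get_calibration takes no time and is no camera call.
- env.close_job(): hands the job in, once; it reports no verdict.
Trained networks look in the newest picture that a camera, given by its name, has taken for a name from the list of things; names that differ only in an ending like _2 or _b are one class to them, and where a whole thing is asked for, a point or a joint stands for the part that bears it (a point fixed in the world has none). Each returns a list of dicts, best first, with "conf" (0 to 1); they miss things now and then, are a little off and sometimes report something else, mostly with a low value. They report only what shows in the picture. A call takes as long as a camera call. They do not tell look-alikes from the thing itself.
- env.silhouettes(camera, name): "region" (400x640 bool, what is visible of it) and "point" ([row, column] in pixels, amid what is visible of it).
- env.tip_of(camera, name): "point" ([row, column] in pixels: a listed point, or the origin of a listed thing).
The state is a dict: "time_s": time; "q": joint angles; "qvel": joint speeds; "joint_efforts": joint torques, N m; "position": TCP position; "tool_rot": TCP orientation; "ft_force": force on the tool from outside, world axes, zero at the start; "wrist_torque": the same for the moment, N m; "grip_width": finger opening in m.
Only numpy, scipy, OpenCV 4.12 (cv2) and the standard library are available. Lean on these libraries where they do the work, as an engineer would, in place of code of your own. Each camera call takes 0.05 s, during which the arm holds its last target.

## Task

Slide the top flat carton sideways out of the open side of its tray onto the platform of the parcel scale beside it, and push it home into the measuring corner so that it lies flat and flush against both upright rulers. The contents are fragile: press and push it lightly (about a kilogram of force is plenty), keep it sliding rather than lifting or dropping it, and leave the cartons underneath and everything else on the bench where they are.

Things in the scene. Friction and masses are not known exactly. Their poses are not given: they have to be found in the camera images.
- scale: Grey parcel scale, fixed. Origin at bench height under the centre of its steel platform, 210 x 180 mm (its x, y), top 58 mm up. Two aluminium rulers, 5 mm thick, 34 mm high, stand on it: along the +x edge (inner face x = +95 mm) and along the -y edge (inner face y = -85 mm). Its -x and +y sides are open; a console 35 mm high reaches to x = -163 mm. The tray stands on its +y side.
- scale_corner (a point): Inner corner of the two rulers at platform height: the free side of the platform lies towards -x and +y of the scale's axes.
- tray: Tray with clear acrylic walls edged in grey, fixed, nearly parallel to the scale. Origin at bench height under the stack's centre. Inside 156 mm wide (its x); walls 3 mm thick, 98 mm high, on its -x, +x and +y sides; the -y side, to the scale, is open. An open gap of 9 to 23 mm lies between cartons and platform; the platform is 5 mm lower than the top carton's underside.
- carton_top: Top one of four equal packed flat cartons, 150 x 110 x 18 mm (its x, y, z), 0.3 to 0.5 kg; origin at the centre of its underside, 63 mm above the bench at first, its top face 81 mm, below the tray's rim, 3 mm of play to the walls. Fingertips pressing on it with 6 to 10 N drag it along; cartons slide on each other and on the platform (friction about 0.2). Over 18 N from the robot crushes it.
- carton_2: The second carton, same make, under the top one (origin at the centre of its underside, 45 mm above the bench). Nothing but friction holds it in the tray towards the scale.
- carton_3: The third carton, same make (27 mm above the bench).
- carton_4: The lowest carton, same make (9 mm above the bench).
- tape_roll: Bystander: brown roll of packing tape lying flat beyond the scale, 104 mm across, 48 mm high; origin at the centre of its underside.
- label_roll: Bystander: white roll of labels, 90 mm across, 60 mm high, origin at the centre of its underside.
- cutter: Bystander: black safety cutter lying flat beyond the tray, 125 mm long (its x), 18 mm high, origin at the centre of its underside.
- marker: Bystander: marker pen lying on the scale's -y side, 120 mm long (its x), 16 mm high, origin at the centre of its underside.
- film_roll: Bystander: standing hand roll of stretch film with a black grip, 80 mm across, 220 mm high, origin at the centre of its underside.
- scanner: Bystander: black barcode scanner in its stand, 92 mm across, 145 mm high, origin at the centre of its underside.
- tape_gun: Bystander: hand tape dispenser lying on its side, about 210 x 140 x 56 mm, origin at the underside of its tape roll.
There are look-alikes about, which are no part of the job. What is shaped like the carton_top but blue is not meant.

How it is judged:
By the outcome, as a careful person would: the job done as asked, in the order asked, and still so for the second after the job is handed in, with the robot touching nothing.
It also fails if it takes over 66 s, if anything falls off the work surface, if the arm or the gripper's body presses on something with over 40 N, if the wrist force passes 120 N, or if a joint passes its speed limit or range.

## Working session

There is one attempt and no reset: what is moved stays moved. The work goes in short steps, Python scripts to look and compute and a tool call to move; the robot and the scene stay as the last step left them, time stands still between calls to the robot, and variables do not carry over. Pictures are saved under pics/ and viewed, and the job is handed in when it is done.

Besides the shell and the picture viewer there is one more tool, called after "Request:" in YAML: its name, and indented under it one key for each argument. move_arm: Moves the arm, as the interface text tells. Its arguments: {"type":"object","properties":{"moves":{"type":"array"},"grip":{"type":"number"},"grip_force":{"type":"number"}},"required":["moves"]}

```bash
ls; mkdir -p pics; python3 - <<'E'
from rig import env
import cv2,json
o=env.observe(); print({k:(v if not hasattr(v,'round') else v) for k,v in o.items()})
for n in ["scene","top","wrist"]:
    im=env.get_image(n); cv2.imwrite(f"pics/{n}0.png",im[:,:,::-1])
    print(n,env.get_calibration(n))
E
```

```text
pics
{'time_s': 0.0, 'q': array([ 6.11749868e+01,  2.18434321e+01,  7.43844779e+01, -8.25889390e-04,
        8.38597847e+01, -1.23363787e+01]), 'qvel': array([ 0.10573299,  0.01609651,  0.01666072, -0.02549278, -0.02485357,
        0.04410325]), 'joint_efforts': array([ 4.50695343e-04, -4.48473287e+01, -2.31273830e+01, -2.53083053e-04,
        4.78770424e-03,  4.40866586e-06]), 'position': array([0.15596971, 0.52711412, 0.23069053]), 'tool_rot': array([[-9.58876382e-01,  2.83823109e-01, -7.25382661e-04],
       [ 2.83823863e-01,  9.58875486e-01, -1.34782839e-03],
       [ 3.13006807e-04, -1.49828172e-03, -9.99998829e-01]]), 'ft_force': array([ 0.5313028 ,  0.31603915, -0.01845738]), 'wrist_torque': array([ 0.02341499,  0.01016998, -0.0317629 ]), 'grip_width': 0.0855923469263002}
scene {'fovy': 47.449609871214804, 'cx': 310.95975963609135, 'cy': 196.971644250654, 'extrinsics': array([[-0.071751  ,  0.99742122, -0.00164222,  0.12280783],
       [-0.81359461, -0.05757455,  0.57857496,  0.35177608],
       [ 0.57698839,  0.04284944,  0.81562756, -1.58846007],
       [ 0.        ,  0.        ,  0.        ,  1.        ]])}
top {'fovy': 51.38563672842829, 'cx': 322.64631908791625, 'cy': 197.79357935982907, 'extrinsics': array([[ 0.003188  , -0.99999163, -0.00256589, -0.07311733],
       [ 0.99144258,  0.00282586,  0.13051291, -0.49292288],
       [-0.13050457, -0.00296   ,  0.99144329, -1.12221882],
       [ 0.        ,  0.        ,  0.        ,  1.        ]])}
wrist {'fovy': 63.37756056186537, 'cx': 322.2734640769978, 'cy': 196.20595871965216, 'tool_from_camera': array([[-3.58340478e-04,  9.52002950e-01,  3.06088638e-01,
         7.81438798e-02],
       [ 9.99999509e-01,  6.23995550e-04, -7.70055706e-04,
        -1.43745991e-03],
       [-9.24093252e-04,  3.06088212e-01, -9.52002706e-01,
        -1.42067812e-01],
       [ 0.00000000e+00,  0.00000000e+00,  0.00000000e+00,
         1.00000000e+00]])}
```

View pics/scene0.png

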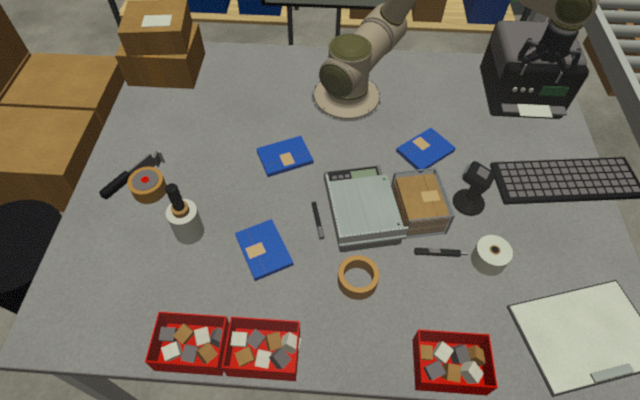

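View pics/top0.png

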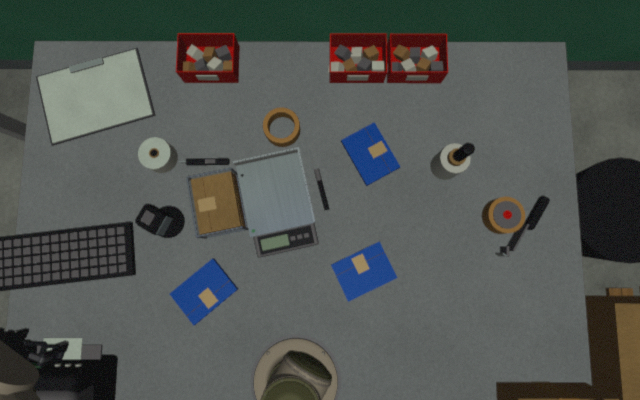

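View pics/wrist0.png

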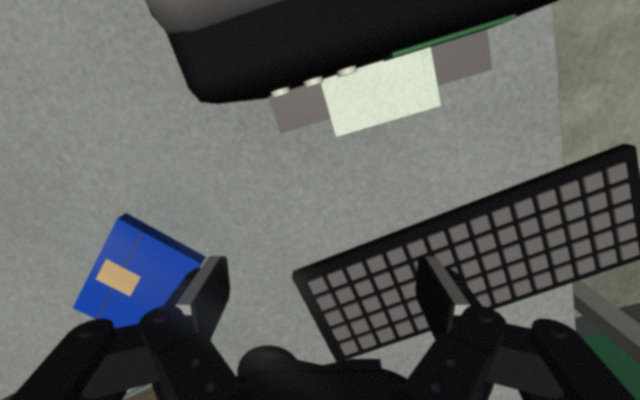

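The scene shows brown cartons in the clear tray at top-camera (217,203), beside the scale at (275,195). The rulers are on the far and right sides. The blue look-alikes at (370,153), (364,270) and (204,291) are flat on the bench and not meant.

```bash
cat > h.py <<'E'
from rig import env
import numpy as np, cv2
def ray(cam,px,obs=None):
    c=env.get_calibration(cam); f=200/np.tan(np.radians(c['fovy']/2))
    r,cc=px; d=np.array([(cc-c['cx'])/f,-(r-c['cy'])/f,-1.])
    if cam=='wrist':
        T=np.eye(4);T[:3,:3]=obs['tool_rot'];T[:3,3]=obs['position']; M=T@c['tool_from_camera']
    else: M=np.linalg.inv(c['extrinsics'])
    return M[:3,3],M[:3,:3]@d
def onz(cam,px,z,obs=None):
    o,d=ray(cam,px,obs); return o+d*(z-o[2])/d[2]
def proj(cam,P,obs=None):
    c=env.get_calibration(cam); f=200/np.tan(np.radians(c['fovy']/2))
    if cam=='wrist':
        T=np.eye(4);T[:3,:3]=obs['tool_rot'];T[:3,3]=obs['position']; M=np.linalg.inv(T@c['tool_from_camera'])
    else: M=c['extrinsics']
    p=M[:3,:3]@P+M[:3,3]; return np.array([c['cx']+f*p[0]/-p[2], c['cy']+f*p[1]/p[2]])
E
python3 - <<'E'
from h import *
for cam in ['top','scene']:
    for n,z in [('carton_top',.063),('scale',0),('scale_corner',.058),('tray',0),('scanner',0),('film_roll',0)]:
        for r in env.tip_of(cam,n)[:3]:
            print(cam,n,round(r['conf'],2),np.round(r['point'],1),onz(cam,r['point'],z).round(4))
E
python3 - <<'E'
import cv2
a=cv2.imread('pics/top0.png')[130:270,130:350]
cv2.imwrite('pics/c1.png',cv2.resize(a,None,fx=3.6,fy=3.6,interpolation=cv2.INTER_CUBIC))
E
```

```text
top carton_top 0.75 [152.7 369.8] [ 0.6141 -0.2006  0.063 ]
top carton_top 0.67 [291.2 207.6] [0.2408 0.2297 0.063 ]
top carton_top 0.59 [204.4 219.9] [0.4703 0.2055 0.063 ]
top scale 0.58 [197.8 275.3] [0.497  0.0637 0.    ]
top scale 0.21 [131.  281.4] [0.6936 0.0494 0.    ]
top scale_corner 0.87 [152.4 297. ] [ 0.6157 -0.0007  0.058 ]
top scanner 0.94 [226.4 168.8] [0.4144 0.3639 0.    ]
top film_roll 0.88 [170.8 439.5] [ 0.5767 -0.4076  0.    ]
scene carton_top 0.73 [160.  278.2] [ 0.3572 -0.194   0.063 ]
scene carton_top 0.68 [201.2 419.5] [0.4766 0.2109 0.063 ]
scene carton_top 0.61 [151.1 424.8] [0.292  0.2387 0.063 ]
scene scale 0.82 [216.7 362.7] [0.4973 0.0607 0.    ]
scene scale_corner 0.57 [240.2 344.1] [0.6118 0.0077 0.058 ]
scene tray 0.72 [211.6 415.7] [0.469  0.2126 0.    ]
scene scanner 0.88 [201.4 464.1] [0.4231 0.3557 0.    ]
scene scanner 0.62 [279.  358.2] [0.6918 0.0502 0.    ]
scene scanner 0.42 [256.3 484.6] [0.6011 0.3887 0.    ]
scene film_roll 0.78 [236.2 191.2] [ 0.5954 -0.4134  0.    ]
```

View pics/c1.png

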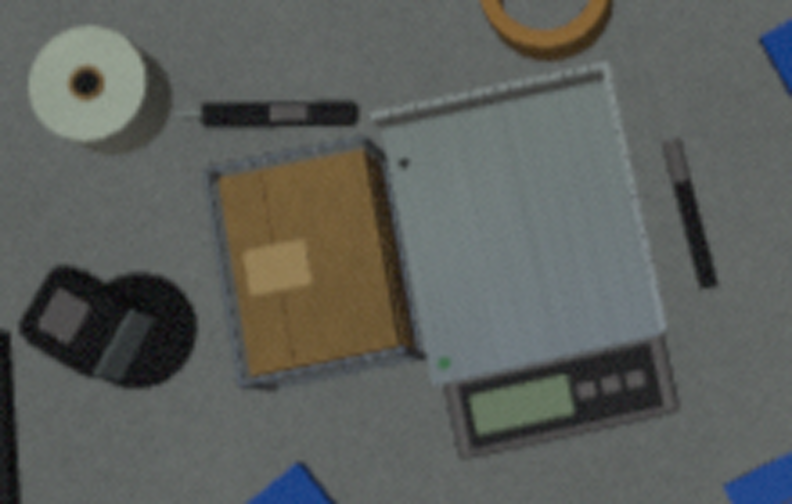

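Request:
move_arm:
  moves:
    - [-15,-9,-10,0.03]
    - [-45,-28,-20,0.1]
    - [-80,-50,-30,0.18]
    - [-115,-72,-40,0.26]
    - [-150,-94,-50,0.35]
    - [-185,-116,-50,0.44]
    - [-220,-138,-50,0.53]
    - [-255,-160,-50,0.62]
    - [-290,-182,-50,0.71]
    - [-325,-203,-50,0.8]
    - [-360,-224,-50,0.89]
    - [-390,-243,-50,0.98]
    - [-410,-255,-50,1.04]
    - [-420,-261,-50,1.07]
    - [-421,-261,-50,1.073]
    - [-421,-261,-50,1.073]
  grip: 0.4

```text
time_s: 2.35
position: [0.4852, 0.1582, 0.2813]
tool_rot: [[-0.21, 0.978, -0.0], [0.978, 0.21, 0.0], [0.0, -0.0, -1.0]]
ft_force: [0.4, -0.7, 0.1]
grip_width: 0.0512
```

```bash
python3 - <<'E'
from h import *
o=env.observe(); print(o['position'],o['tool_rot'],o['q'],o['grip_width'],o['ft_force'])
im=env.get_image('wrist'); cv2.imwrite('pics/w1.png',im[:,:,::-1])
import pickle; pickle.dump(dict(position=o['position'],tool_rot=o['tool_rot']),open('o1.pkl','wb'))
for n,z in [('carton_top',.063),('scale_corner',.058),('scale',0),('tray',0)]:
    for r in env.tip_of('wrist',n)[:3]:
        print(n,round(r['conf'],2),np.round(r['point'],1),onz('wrist',r['point'],z,o).round(4))
E
```

```text
[0.48522671 0.15824341 0.28132745] [[-2.09937848e-01  9.77714698e-01 -2.61939343e-04]
 [ 9.77714682e-01  2.09937917e-01  2.66700576e-04]
 [ 3.15748073e-04 -2.00111396e-04 -9.99999930e-01]] [ 4.74367288e+00  1.59225972e+01  7.48573712e+01  1.64710839e-02
  8.92337246e+01 -7.37526182e+00] 0.051243060127671075 [ 0.39075813 -0.72696874  0.10780877]
carton_top 0.9 [115.3 325.7] [0.4772 0.2111 0.063 ]
carton_top 0.88 [ 33.4 135.9] [0.2734 0.2494 0.063 ]
scale 0.97 [226.8 323.8] [0.5087 0.0567 0.    ]
tray 0.24 [116.9 327.5] [0.4813 0.2057 0.    ]
```

View pics/w1.png

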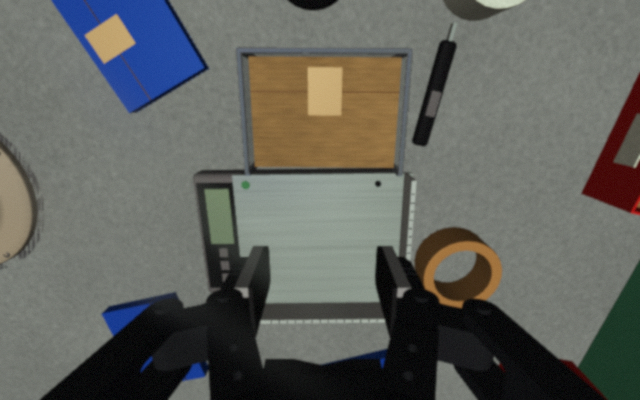

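The wrist view shows the brown top carton in the tray (col 248–404, row 55–168), with the platform below it. The rulers are at col ~408 (+x) and row ~310 (-y). Next I'll enlarge this to confirm the target and measure its edges.

```bash
python3 - <<'E'
import cv2
a=cv2.imread('pics/w1.png')
cv2.imwrite('pics/c2.png',cv2.resize(a[40:200,220:430],None,fx=3.7,fy=3.7,interpolation=cv2.INTER_CUBIC))
cv2.imwrite('pics/c3.png',cv2.resize(a[160:335,190:430],None,fx=3.3,fy=3.3,interpolation=cv2.INTER_CUBIC))
E
```

```text
(no output)
```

View pics/c2.png

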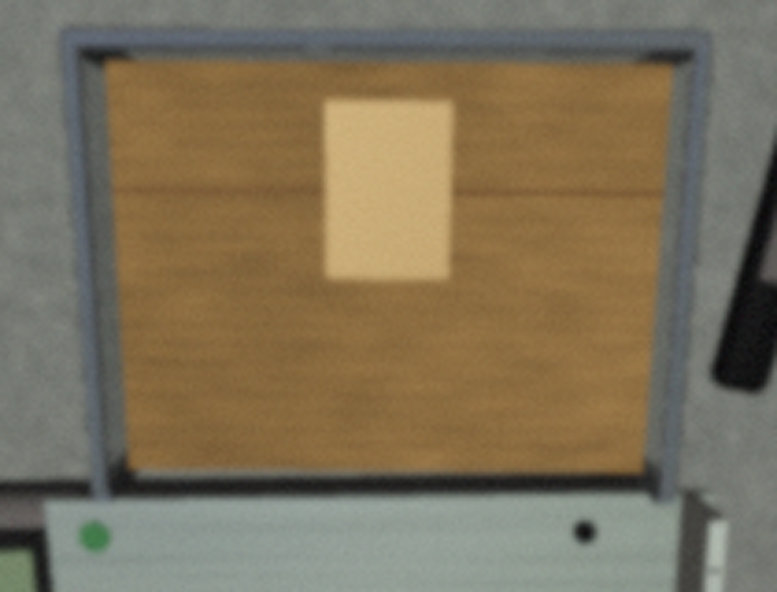

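View pics/c3.png

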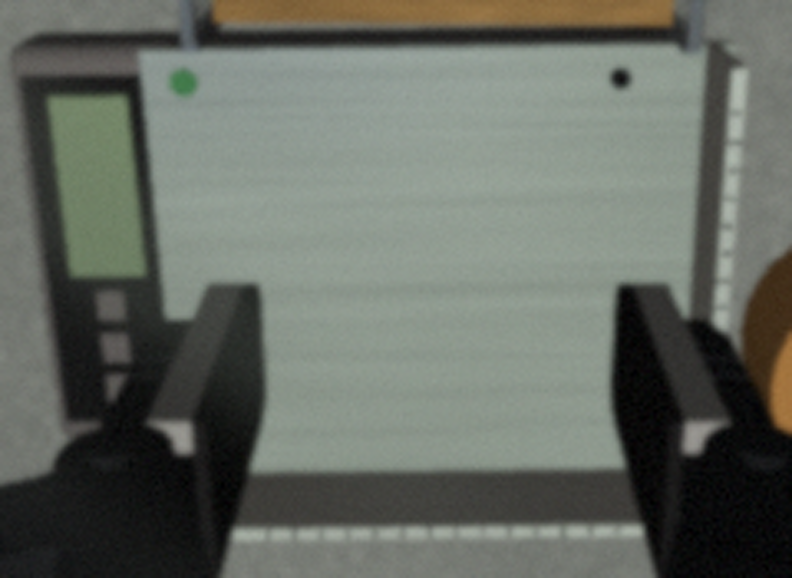

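```bash
cat > m1.py <<'E'
from h import *
import pickle
o=pickle.load(open('o1.pkl','rb'))
A=lambda u,v:(40+(v+.5)/3.7-.5,220+(u+.5)/3.7-.5)
B=lambda u,v:(160+(v+.5)/3.3-.5,190+(u+.5)/3.3-.5)
W=lambda p,z: onz('wrist',p,z,o)[:2]
C=[W(A(*p),.081) for p in [(105,62),(672,64),(643,472),(129,470)]]
print('carton',np.round(C,4),'c',np.mean(C,0).round(4))
for i in range(4):
    d=C[(i+1)%4]-C[i]; print(np.linalg.norm(d).round(4),np.degrees(np.arctan2(d[1],d[0])).round(2))
def line(a,b,z): 
    a,b=W(B(*a),z),W(B(*b),z); d=b-a; print('line',a.round(4),b.round(4),np.linalg.norm(d).round(4),np.degrees(np.arctan2(d[1],d[0])).round(2)); return a,d
a1,d1=line((692,320),(708,44),.058)
a2,d2=line((255,473),(625,470),.058)
a3,d3=line((139,50),(705,44),.058)
t=np.linalg.solve(np.c_[d1,-d2],a2-a1); K=a1+t[0]*d1; print('corner',K.round(4))
th=np.radians(12.1)
E
python3 m1.py; grep -c distort /dev/null
```

```text
carton [[0.3909 0.2509]
 [0.5371 0.2818]
 [0.5598 0.1744]
 [0.4132 0.1435]] c [0.4752 0.2127]
0.1494 11.91
0.1098 -78.05
0.1499 -168.12
0.1097 101.74
line [0.6049 0.0611] [0.58   0.1664] 0.1082 103.29
line [ 0.4526 -0.0418] [ 0.5975 -0.0092] 0.1485 12.67
line [0.3851 0.1224] [0.579  0.1662] 0.1988 12.73
corner [ 0.6203 -0.0041]
0
```

Request:
move_arm:
  moves:
    - [14,0,10,0]
    - [35,1,40,0]
    - [50,2,75,0]
    - [55,2,110,0]
    - [55,2,145,0]
    - [55,2,170,0]
    - [55,2,180,0]
    - [55,2,185,0]
    - [55,2,185,0]
    - [55,2,185,0]

```text
time_s: 3.6
position: [0.4767, 0.2121, 0.0974]
tool_rot: [[-0.209, 0.978, 0.002], [0.978, 0.209, 0.0], [-0.0, 0.002, -1.0]]
ft_force: [-0.3, -0.2, 0.1]
grip_width: 0.0514
```

```bash
python3 - <<'E'
from h import *
o=env.observe(); print(o['position'],o['ft_force'],o['time_s'])
im=env.get_image('wrist'); cv2.imwrite('pics/w2.png',im[:,:,::-1])
E
```

```text
[0.47671122 0.21208116 0.09735807] [-0.282361   -0.22010504  0.10767824] 3.6
```

View pics/w2.png

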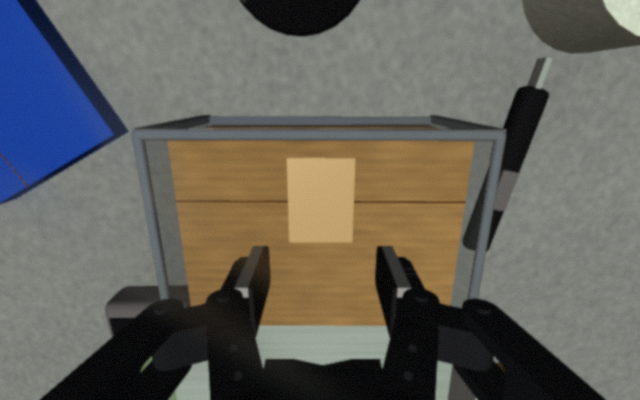

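The fingers are centred over the carton and inside the walls. I'll go down in small steps and watch the force.

Request:
move_arm:
  moves:
    - [0,0,3,0]
    - [0,0,7,0]
    - [0,0,10,0]
    - [0,0,12,0]
    - [0,0,13,0]
    - [0,0,14,0]
    - [0,0,14,0]

```text
time_s: 4.35
position: [0.4762, 0.2118, 0.0822]
tool_rot: [[-0.208, 0.978, -0.0], [0.978, 0.208, 0.0], [0.0, -0.0, -1.0]]
ft_force: [0.0, 0.3, 0.2]
grip_width: 0.0511
```

Request:
move_arm:
  moves:
    - [0,0,0.7,0]
    - [0,0,1.4,0]
    - [0,0,1.4,0]

```text
time_s: 4.65
position: [0.4761, 0.2118, 0.0809]
tool_rot: [[-0.208, 0.978, -0.0], [0.978, 0.208, -0.0], [0.0, -0.0, -1.0]]
ft_force: [-0.1, 0.1, 0.4]
grip_width: 0.0513
```

Request:
move_arm:
  moves:
    - [0,0,0.7,0]
    - [0,0,1.4,0]
    - [0,0,1.4,0]

```text
time_s: 4.95
position: [0.4762, 0.2118, 0.0794]
tool_rot: [[-0.208, 0.978, -0.0], [0.978, 0.208, -0.0], [0.0, -0.0, -1.0]]
ft_force: [0.1, -0.1, 0.3]
grip_width: 0.0512
```

Request:
move_arm:
  moves:
    - [0,0,0.7,0]
    - [0,0,1.4,0]
    - [0,0,1.4,0]

```text
time_s: 5.25
position: [0.4761, 0.2118, 0.078]
tool_rot: [[-0.208, 0.978, -0.0], [0.978, 0.208, -0.0], [0.0, -0.0, -1.0]]
ft_force: [-0.3, 0.1, 0.1]
grip_width: 0.0515
```

Request:
move_arm:
  moves:
    - [0,0,0.7,0]
    - [0,0,1,0]
    - [0,0,1,0]

```text
time_s: 5.55
position: [0.4762, 0.2118, 0.0778]
tool_rot: [[-0.209, 0.978, 0.001], [0.978, 0.209, 0.0], [-0.0, 0.001, -1.0]]
ft_force: [-2.4, -1.2, 6.8]
grip_width: 0.0511
```

Request:
move_arm:
  moves:
    - [-1,0,0.2,0]
    - [-3,0,0.2,0]
    - [-5,0,0.2,0]
    - [-7,0,0.2,0]
    - [-9,0,0.2,0]

```text
time_s: 6.05
position: [0.4786, 0.2034, 0.0778]
tool_rot: [[-0.208, 0.978, 0.002], [0.978, 0.208, 0.001], [0.001, 0.002, -1.0]]
ft_force: [-1.1, 2.2, 8.4]
grip_width: 0.0513
```

```bash
python3 - <<'E'
from h import *
o=env.observe(); print(o['position'],o['ft_force'],o['time_s'])
im=env.get_image('wrist'); cv2.imwrite('pics/w3.png',im[:,:,::-1])
E
```

```text
[0.4786325  0.20339914 0.07779595] [-1.06593683  2.1527756   8.38490349] 6.05
```

View pics/w3.png

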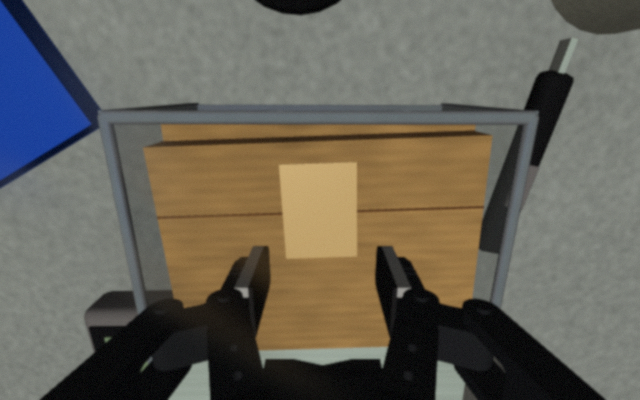

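```bash
python3 - <<'E'
from h import *
o=env.observe(); print(o['wrist_torque'],o['tool_rot'].T@o['wrist_torque'],o['tool_rot'].T@o['ft_force'])
a=cv2.imread('pics/w3.png')
cv2.imwrite('pics/c4.png',cv2.resize(a[95:375,90:550],None,fx=1.7,fy=1.7,interpolation=cv2.INTER_CUBIC))
import pickle; pickle.dump(dict(position=o['position'],tool_rot=o['tool_rot']),open('o3.pkl','wb'))
E
```

```text
[ 0.18693995  0.33139443 -0.00175243] [0.28521162 0.25183426 0.00239245] [ 2.34135508  0.0465615  -7.78880307]
```

View pics/c4.png

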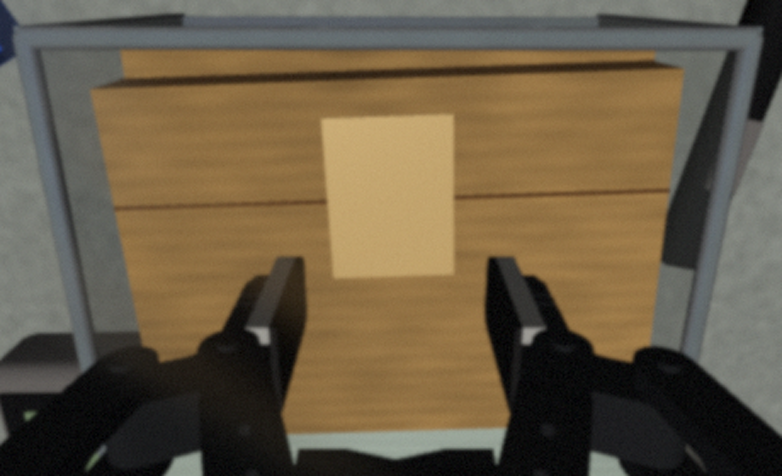

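```bash
python3 - <<'E'
from h import *
import pickle
o=pickle.load(open('o3.pkl','rb'))
A=lambda u,v:(95+(v+.5)/1.7-.5,90+(u+.5)/1.7-.5)
W=lambda u,v: onz('wrist',A(u,v),.081,o)[:2]
a,b=W(92,87),W(684,68); c,d=W(290,433),W(500,429)
e=b-a; n=np.linalg.norm(e); e/=n; print(a,b,n,np.degrees(np.arctan2(e[1],e[0])),np.degrees(np.arctan2(*(d-c)[::-1])))
f=np.array([e[1],-e[0]]); cen=(a+b)/2+f*.055; print('cen',cen,'front',(c-a)@f)
print('tool delta',o['tool_rot'].T@np.r_[cen-o['position'][:2],0])
E
```

```text
[0.39209452 0.24120905] [0.5364695  0.27670796] 0.1486751771947127 13.81384872296484 13.270814165199644
cen [0.47741426 0.20554929] front 0.10937815788068436
tool delta [ 2.59252502e-03 -6.90895943e-04  8.91343403e-08]
```

Request:
move_arm:
  moves:
    - [-9,0,-4,0]
    - [-9,0,-10,0]
    - [-9,0,-10,0]
    - [-9,0,-10,0]
    - [-9,0,-10,0]
    - [-9,0,-10,0]
    - [-9,0,-10,0]
  grip: 1.0
  grip_force: 40

```text
time_s: 6.8
position: [0.4798, 0.1943, 0.0868]
tool_rot: [[-0.209, 0.978, -0.0], [0.978, 0.209, -0.0], [0.0, -0.0, -1.0]]
ft_force: [0.5, -0.3, -1.0]
grip_width: -0.0001
```

Request:
move_arm:
  moves:
    - [5,3,0,0]
    - [11,6,0,0]
    - [11,6,2,0]
    - [11,6,4,0]
    - [11,6,5,0]
    - [11,6,5,0]

```text
time_s: 7.4
position: [0.4834, 0.2061, 0.0817]
tool_rot: [[-0.208, 0.978, -0.0], [0.978, 0.208, -0.0], [-0.0, -0.001, -1.0]]
ft_force: [0.5, 0.8, -0.4]
grip_width: -0.0001
```

Request:
move_arm:
  moves:
    - [0,0,0.5,0]
    - [0,0,1,0]
    - [0,0,1,0]

```text
time_s: 7.7
position: [0.4836, 0.2061, 0.0811]
tool_rot: [[-0.208, 0.978, 0.0], [0.978, 0.208, -0.0], [-0.0, 0.0, -1.0]]
ft_force: [-0.0, -0.2, 1.3]
grip_width: 0.0004
```

Request:
move_arm:
  moves:
    - [0,0,0.3,0]
    - [0,0,0.6,0]
    - [0,0,0.6,0]

```text
time_s: 8.0
position: [0.4836, 0.2062, 0.081]
tool_rot: [[-0.209, 0.978, 0.001], [0.978, 0.209, -0.0], [-0.0, 0.001, -1.0]]
ft_force: [-2.0, -0.8, 8.6]
grip_width: -0.0001
```

Request:
move_arm:
  moves:
    - [-1,0,0.1,0]
    - [-3,0,0.2,0]
    - [-6,0,0.2,0]
    - [-9,0,0.2,0]
    - [-12,0,0.2,0]
    - [-15,0,0.2,0]
    - [-18,0,0.2,0]
    - [-20,0,0.2,0]

```text
time_s: 8.8
position: [0.4884, 0.187, 0.081]
tool_rot: [[-0.208, 0.978, 0.002], [0.978, 0.208, 0.001], [0.001, 0.003, -1.0]]
ft_force: [-0.6, 2.6, 8.4]
grip_width: -0.0
```

```bash
python3 - <<'E'
from h import *
o=env.observe(); print(o['position'],o['ft_force'],o['time_s'],o['tool_rot'].T@o['wrist_torque'])
im=env.get_image('wrist'); cv2.imwrite('pics/w4.png',im[:,:,::-1])
import pickle; pickle.dump(dict(position=o['position'],tool_rot=o['tool_rot']),open('o4.pkl','wb'))
E
```

```text
[0.48841758 0.18699335 0.08103909] [-0.55913347  2.58589587  8.37948819] 8.8 [-0.04172502  0.39362249 -0.00403519]
```

View pics/w4.png

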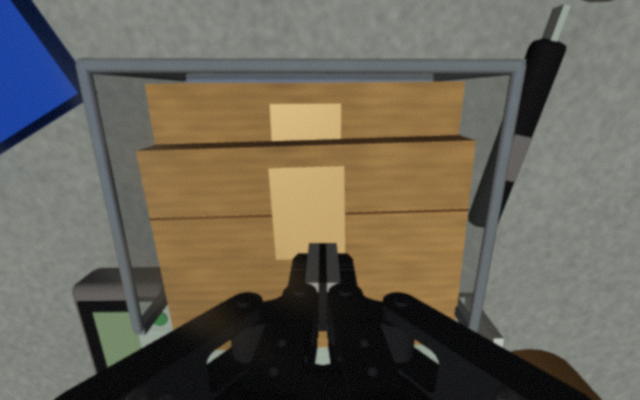

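Request:
move_arm:
  moves:
    - [-2,0,0,0]
    - [-5,0,0,0]
    - [-8,0,0,0]
    - [-11,0,0,0]
    - [-14,0,0,0]
    - [-17,0,0,0]
    - [-20,0,0,0]
    - [-22,0,0,0]

```text
time_s: 9.65
position: [0.493, 0.1654, 0.081]
tool_rot: [[-0.208, 0.978, 0.002], [0.978, 0.208, 0.001], [0.0, 0.003, -1.0]]
ft_force: [0.8, 1.9, 6.8]
grip_width: 0.0004
```

Request:
move_arm:
  moves:
    - [-2,0,0,0]
    - [-5,0,0,0]
    - [-8,0,0,0]
    - [-10,0,0,0]

```text
time_s: 10.05
position: [0.4951, 0.1555, 0.081]
tool_rot: [[-0.208, 0.978, 0.003], [0.978, 0.208, 0.001], [0.0, 0.003, -1.0]]
ft_force: [0.1, 1.0, 6.7]
grip_width: -0.0003
```

```bash
cat > snap.py <<'E'
from h import *
import sys,pickle
n=sys.argv[1]; cam=sys.argv[2] if len(sys.argv)>2 else 'wrist'
o=env.observe(); print(o['position'].round(4),o['ft_force'].round(2),o['time_s'],(o['tool_rot'].T@o['wrist_torque']).round(2))
im=env.get_image(cam); cv2.imwrite(f'pics/{n}.png',im[:,:,::-1])
pickle.dump(dict(position=o['position'],tool_rot=o['tool_rot']),open(f'{n}.pkl','wb'))
E
python3 snap.py w5
```

```text
[0.4951 0.1555 0.081 ] [0.14 0.97 6.75] 10.05 [-0.01  0.32 -0.  ]
```

View pics/w5.png

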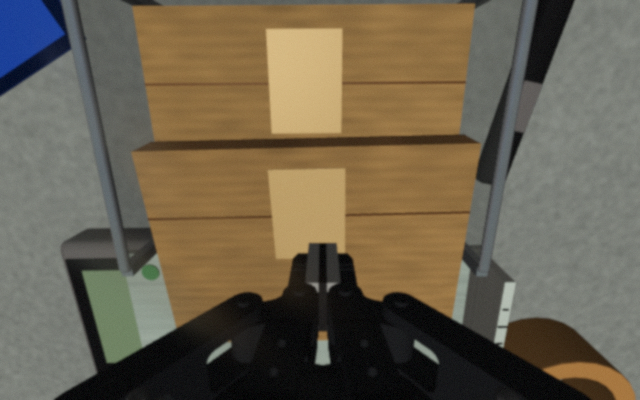

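Request:
move_arm:
  moves:
    - [-2,0,0,0]
    - [-5,0,0,0]
    - [-8,0,0.1,0]
    - [-10,0,0.2,0]

```text
time_s: 10.5
position: [0.4968, 0.1455, 0.0803]
tool_rot: [[-0.208, 0.978, 0.001], [0.978, 0.208, 0.0], [0.0, 0.001, -1.0]]
ft_force: [-0.6, 1.8, 5.9]
grip_width: -0.0002
```

Request:
move_arm:
  moves:
    - [-2,0,0,0]
    - [-5,0,0,0]
    - [-8,0,0.1,0]
    - [-10,0,0.2,0]

```text
time_s: 10.9
position: [0.4986, 0.1355, 0.0797]
tool_rot: [[-0.208, 0.978, 0.0], [0.978, 0.208, 0.0], [0.0, 0.0, -1.0]]
ft_force: [-0.4, 1.1, 4.0]
grip_width: -0.0001
```

Request:
move_arm:
  moves:
    - [0,0,0.3,0]
    - [-2,0,0.5,0]
    - [-5,0,0.7,0]
    - [-8,0,0.9,0]
    - [-10,0,1.0,0]

```text
time_s: 11.4
position: [0.5011, 0.126, 0.0792]
tool_rot: [[-0.208, 0.978, 0.001], [0.978, 0.208, 0.0], [0.0, 0.001, -1.0]]
ft_force: [-1.3, 2.8, 7.4]
grip_width: -0.0002
```

Request:
move_arm:
  moves:
    - [-2,0,0.1,0]
    - [-5,0,0.3,0]
    - [-8,0,0.5,0]
    - [-10,0,0.6,0]

```text
time_s: 11.8
position: [0.5033, 0.1163, 0.0788]
tool_rot: [[-0.208, 0.978, 0.002], [0.978, 0.208, 0.0], [0.0, 0.002, -1.0]]
ft_force: [-0.6, 2.1, 10.5]
grip_width: 0.0001
```

```bash
python3 snap.py w6
```

```text
[0.5033 0.1163 0.0788] [-0.55  2.15 10.46] 11.8 [-0.01  0.49  0.  ]
```

View pics/w6.png

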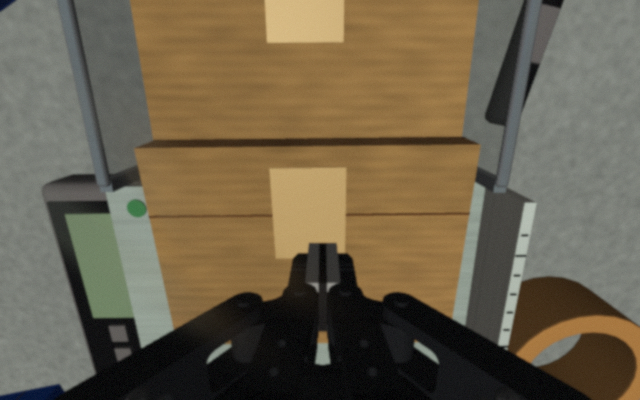

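Request:
move_arm:
  moves:
    - [-2,0,-0.1,0]
    - [-5,0,0,0]
    - [-8,0,0.2,0]

```text
time_s: 12.15
position: [0.5049, 0.1085, 0.0786]
tool_rot: [[-0.208, 0.978, 0.002], [0.978, 0.208, 0.0], [0.0, 0.002, -1.0]]
ft_force: [-0.2, 2.8, 10.5]
grip_width: 0.0001
```

Request:
move_arm:
  moves:
    - [-2,0,0.1,0]
    - [-4,0,0.3,0]
    - [-6,0,0.4,0]

```text
time_s: 12.45
position: [0.5054, 0.1023, 0.0773]
tool_rot: [[-0.209, 0.978, -0.001], [0.978, 0.209, -0.0], [-0.0, -0.001, -1.0]]
ft_force: [-0.1, -0.2, 0.1]
grip_width: -0.0002
```

```bash
python3 snap.py w7
```

```text
[0.5054 0.1023 0.0773] [-0.15 -0.24  0.11] 12.45 [ 0.04 -0.03  0.04]
```

View pics/w7.png

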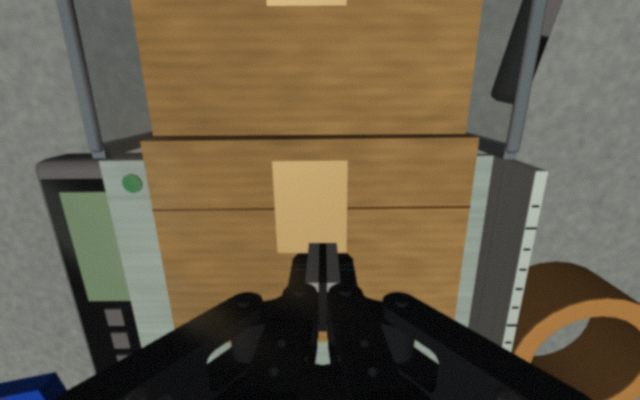

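Request:
move_arm:
  moves:
    - [0,0,0.8,0]
    - [0,0,1.4,0]
    - [0,0,1.7,0]
    - [0,0,1.7,0]

```text
time_s: 12.9
position: [0.5055, 0.1025, 0.076]
tool_rot: [[-0.209, 0.978, -0.0], [0.978, 0.209, -0.0], [-0.0, -0.0, -1.0]]
ft_force: [-1.2, -1.0, 5.4]
grip_width: -0.0001
```

Request:
move_arm:
  moves:
    - [0,0,0.2,0]
    - [0,0,0.4,0]
    - [0,0,0.4,0]

```text
time_s: 13.2
position: [0.5056, 0.1025, 0.076]
tool_rot: [[-0.209, 0.978, 0.0], [0.978, 0.209, -0.0], [-0.0, 0.0, -1.0]]
ft_force: [-2.2, -0.5, 9.2]
grip_width: 0.0001
```

```bash
cat > car.py <<'E'
from h import *
import pickle,sys
K=np.array([.6203,-.0041])
def car(o,TL,TR,z=.076,th=12.8):
    a=onz('wrist',(TL[1],TL[0]),z,o)[:2]; b=onz('wrist',(TR[1],TR[0]),z,o)[:2]
    e=b-a; n=np.linalg.norm(e); e/=n; f=np.array([e[1],-e[0]])
    cen=(a+b)/2+f*.055
    t=np.radians(th); ex=np.array([np.cos(t),np.sin(t)]); ey=np.array([-ex[1],ex[0]])
    tgt=K-.075*ex+.055*ey; d=tgt-cen
    print('len',n.round(4),'yaw',np.degrees(np.arctan2(e[1],e[0])).round(2),'cen',cen.round(4),'remaining in scale x,y mm',(1e3*d@ex).round(1),(1e3*d@ey).round(1))
    print(' tool remaining',(o['tool_rot'].T@np.r_[d,0]*1e3).round(1),'TCP rel centre (tool)',(o['tool_rot'].T@np.r_[o['position'][:2]-cen,0]*1e3).round(1))
E
python3 - <<'E'
from car import *
o=pickle.load(open('w7.pkl','rb')); car(o,(142,141),(478,138))
E
```

```text
len 0.1479 yaw 12.54 cen [0.4997 0.1034] remaining in scale x,y mm 18.7 -76.6
 tool remaining [-76.3  19.8   0. ] TCP rel centre (tool) [-2.3  5.3 -0. ]
```

Request:
move_arm:
  moves:
    - [-1,0,0,0]
    - [-4,0,0,0]
    - [-7,0,0,0]
    - [-10,0,0,0]
    - [-13,0,0,0]
    - [-16,0,0,0]
    - [-19,0,0,0]
    - [-22,0,0,0]
    - [-24,0,0,0]

```text
time_s: 14.1
position: [0.5111, 0.0793, 0.0761]
tool_rot: [[-0.208, 0.978, 0.002], [0.978, 0.208, 0.001], [0.0, 0.002, -1.0]]
ft_force: [-0.9, 2.7, 7.7]
grip_width: 0.0003
```

Request:
move_arm:
  moves:
    - [-2,0.5,0,0]
    - [-5,1.5,0,0]
    - [-8,2.5,0,0]
    - [-11,3.5,0,0]
    - [-14,4.5,0,0]
    - [-17,5.5,0,0]
    - [-19,6,0,0]

```text
time_s: 14.8
position: [0.5208, 0.062, 0.0761]
tool_rot: [[-0.208, 0.978, 0.001], [0.978, 0.208, 0.0], [0.0, 0.001, -1.0]]
ft_force: [-1.6, 2.8, 8.6]
grip_width: 0.0001
```

```bash
python3 snap.py w8
```

```text
[0.5208 0.062  0.0761] [-1.56  2.85  8.61] 14.8 [ 0.12  0.37 -0.01]
```

View pics/w8.png

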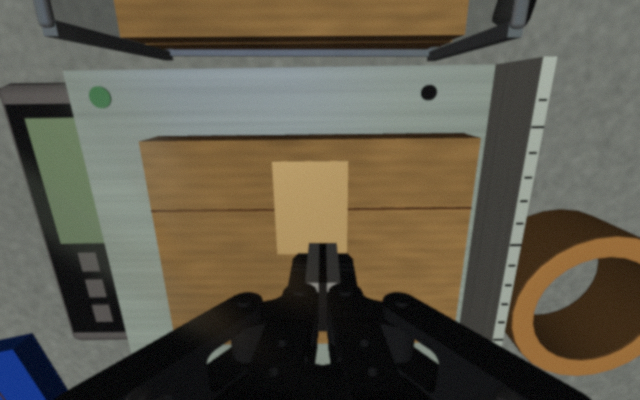

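```bash
python3 - <<'E'
from car import *
o=pickle.load(open('w8.pkl','rb')); car(o,(141,141),(478,138))
for p in [(495,67),(489,140),(478,230),(460,322)]: print(onz('wrist',(p[1],p[0]),.058,o)[:2])
for p in [(479,138),(456,322)]: print('c',onz('wrist',(p[1],p[0]),.076,o)[:2])
a=cv2.imread('pics/w8.png')
cv2.imwrite('pics/c8.png',cv2.resize(a[50:330,400:580],None,fx=2.14*2,fy=2.14,interpolation=cv2.INTER_CUBIC))
E
```

```text
len 0.147 yaw 12.51 cen [0.515  0.0633] remaining in scale x,y mm 12.8 -34.0
 tool remaining [-33.9  13.2   0. ] TCP rel centre (tool) [-2.5  5.5  0. ]
[0.58000715 0.16471149]
[0.589409   0.13252716]
[0.60104369 0.08581178]
[0.6114654  0.02738458]
c [0.57527507 0.13298137]
c [0.5973693  0.03930711]
```

View pics/c8.png

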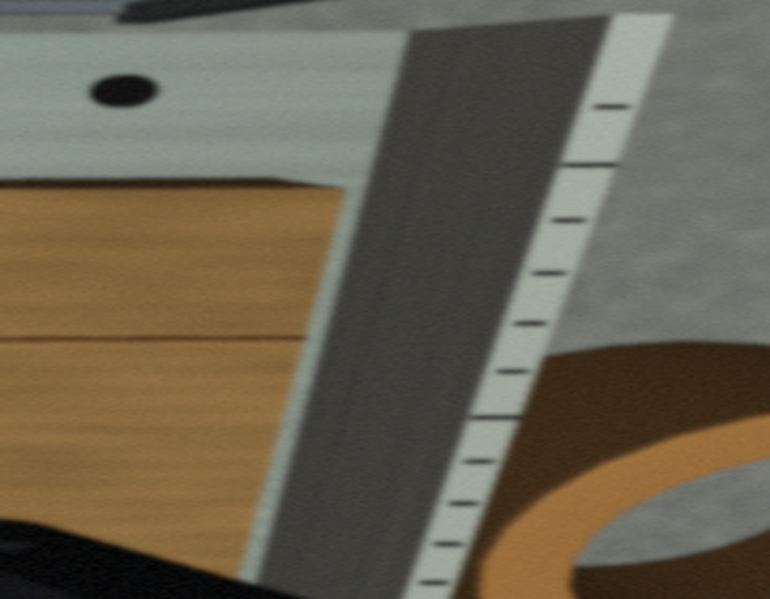

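Request:
move_arm:
  moves:
    - [-2,0.5,0,0]
    - [-5,1.5,0,0]
    - [-8,2.5,0,0]
    - [-11,3.5,0,0]
    - [-14,4.5,0,0]
    - [-17,5.5,0,0]
    - [-20,6.5,0,0]
    - [-23,7.5,0,0]
    - [-26,8.5,0,0]
    - [-28,9,0,0]
    - [-28,9,0,0]

```text
time_s: 15.95
position: [0.5356, 0.0362, 0.076]
tool_rot: [[-0.208, 0.978, 0.001], [0.978, 0.208, -0.0], [-0.0, 0.001, -1.0]]
ft_force: [-0.3, -0.4, 7.7]
grip_width: 0.0004
```

```bash
python3 snap.py w9
```

```text
[0.5356 0.0362 0.076 ] [-0.33 -0.4   7.69] 15.95 [0.06 0.12 0.01]
```

View pics/w9.png

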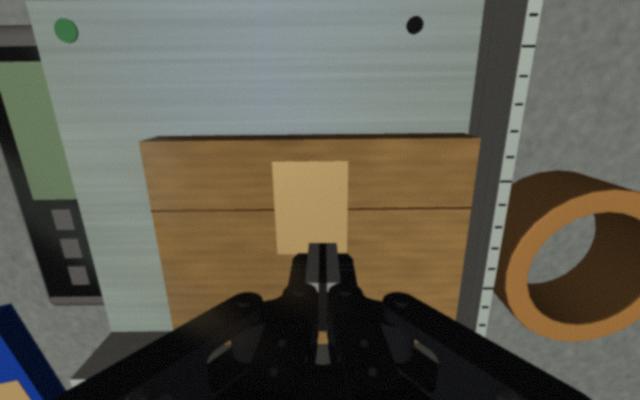

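Request:
move_arm:
  moves:
    - [0,0,-3,0]
    - [0,0,-12,0]
    - [5,-1,-24,0]
    - [25,-2,-28,0]
    - [50,-4,-28,0]
    - [72,-5,-28,0]
    - [82,-5,-28,0]
    - [84,-5,-28,0]
    - [84,-5,-20,0]
    - [84,-5,-8,0]
    - [84,-5,2,0]
    - [84,-5,8,0]
    - [84,-5,10,0]
    - [84,-5,10,0]
  grip: 0.4

```text
time_s: 17.4
position: [0.5128, 0.1171, 0.0652]
tool_rot: [[-0.208, 0.978, -0.0], [0.978, 0.208, -0.0], [0.0, -0.0, -1.0]]
ft_force: [1.0, 0.0, -0.2]
grip_width: 0.0512
```

```bash
python3 snap.py w10; python3 snap.py t10 top; python3 - <<'E'
import cv2
a=cv2.imread('pics/t10.png')[130:270,170:350]
cv2.imwrite('pics/c10.png',cv2.resize(a,None,fx=4,fy=4,interpolation=cv2.INTER_CUBIC))
E
```

```text
[0.5128 0.1171 0.0652] [ 1.05  0.01 -0.16] 17.4 [ 0.   -0.06 -0.04]
[0.5129 0.1172 0.0655] [ 0.13 -0.9   0.18] 17.45 [-0.01 -0.07  0.02]
```

View pics/w10.png

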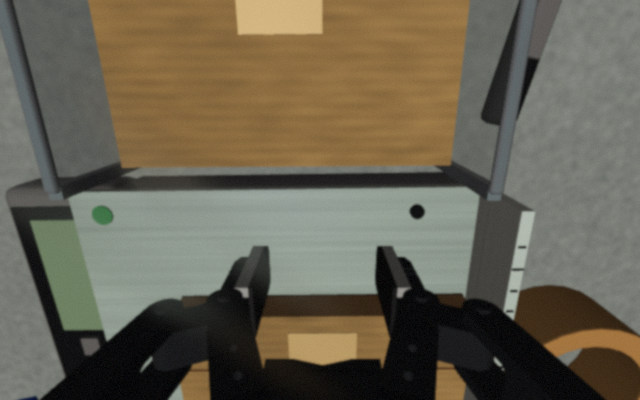

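View pics/c10.png

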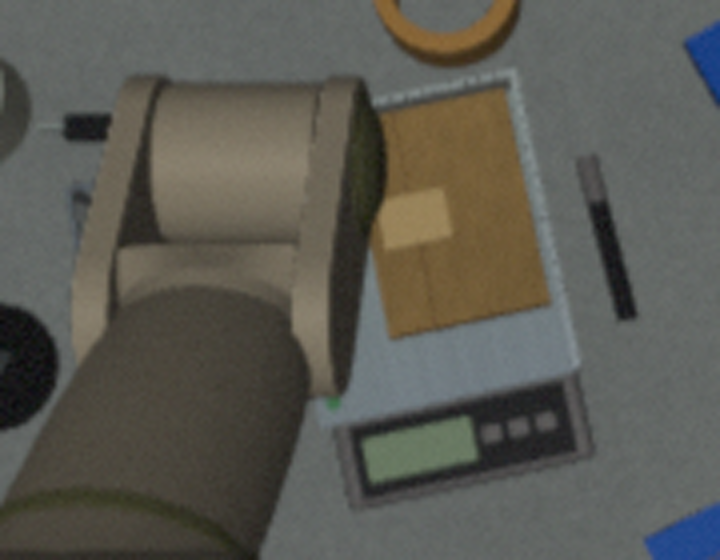

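Request:
move_arm:
  moves:
    - [0,0,2,-0.007]
    - [0,0,4,-0.014]
    - [-3,0,4,-0.014]
    - [-7,0,4,-0.014]
    - [-10,0,4,-0.014]
    - [-12,0,4,-0.014]
    - [-13,0,4,-0.014]
    - [-13,0,4,-0.014]

```text
time_s: 18.3
position: [0.5155, 0.1045, 0.0614]
tool_rot: [[-0.222, 0.975, 0.0], [0.975, 0.222, 0.0], [0.0, 0.0, -1.0]]
ft_force: [0.7, 0.1, -0.2]
grip_width: 0.051
```

Request:
move_arm:
  moves:
    - [-1,0,0,0]
    - [-2,0,0,0]
    - [-3,0,0,0]
    - [-3,0,0,0]

```text
time_s: 18.7
position: [0.5161, 0.1017, 0.0614]
tool_rot: [[-0.222, 0.975, -0.0], [0.975, 0.222, -0.0], [-0.0, -0.0, -1.0]]
ft_force: [0.4, 0.8, 0.2]
grip_width: 0.0511
```

Request:
move_arm:
  moves:
    - [-0.7,0,0,0]
    - [-1.4,0,0,0]
    - [-2,0,0,0]
    - [-2,0,0,0]

```text
time_s: 19.1
position: [0.5165, 0.0996, 0.0614]
tool_rot: [[-0.222, 0.975, 0.0], [0.975, 0.222, -0.0], [-0.0, 0.0, -1.0]]
ft_force: [0.9, -0.2, -0.2]
grip_width: 0.0513
```

Request:
move_arm:
  moves:
    - [-0.7,0,0,0]
    - [-1.4,0,0,0]
    - [-2,0,0,0]
    - [-2,0,0,0]

```text
time_s: 19.5
position: [0.5169, 0.0979, 0.0614]
tool_rot: [[-0.222, 0.975, -0.0], [0.975, 0.222, 0.0], [0.0, -0.0, -1.0]]
ft_force: [-0.6, 2.4, -0.2]
grip_width: 0.0513
```

Request:
move_arm:
  moves:
    - [-0.5,0,0,0]
    - [-1,0,0,0]
    - [-1,0,0,0]

```text
time_s: 19.8
position: [0.5169, 0.0978, 0.0614]
tool_rot: [[-0.222, 0.975, -0.0], [0.975, 0.222, 0.002], [0.002, 0.0, -1.0]]
ft_force: [-1.1, 8.4, 0.7]
grip_width: 0.0515
```

Request:
move_arm:
  moves:
    - [-0.5,0,0,0]
    - [-1,0,0,0]
    - [-1,0,0,0]

```text
time_s: 20.1
position: [0.5169, 0.0977, 0.0614]
tool_rot: [[-0.222, 0.975, -0.001], [0.975, 0.222, 0.003], [0.003, 0.0, -1.0]]
ft_force: [-1.2, 12.8, 0.4]
grip_width: 0.0515
```

Request:
move_arm:
  moves:
    - [4,0,0,0]
    - [10,0,-5,0]
    - [12,-5,-20,0]
    - [8,-20,-38,0]
    - [-5,-50,-40,0]
    - [-25,-80,-40,0]
    - [-48,-104,-40,0]
    - [-62,-112,-40,0]
    - [-64,-112,-40,0]
    - [-64,-112,-30,0]
    - [-64,-112,-17,0]
    - [-64,-112,-7,0]
    - [-64,-112,-2,0]
    - [-64,-112,0,0]
    - [-64,-112,0,0]
  grip: 1.0

```text
time_s: 21.6
position: [0.4227, 0.0088, 0.0615]
tool_rot: [[-0.222, 0.975, 0.0], [0.975, 0.222, -0.0], [-0.0, 0.0, -1.0]]
ft_force: [0.1, 0.1, -0.1]
grip_width: -0.0001
```

```bash
python3 snap.py w11; python3 snap.py s11 scene; python3 - <<'E'
import cv2
a=cv2.imread('pics/s11.png')[150:270,300:470]
cv2.imwrite('pics/c11.png',cv2.resize(a,None,fx=4.5,fy=4.5,interpolation=cv2.INTER_CUBIC))
E
```

```text
[0.4227 0.0088 0.0615] [ 0.09  0.13 -0.06] 21.6 [ 0.02  0.01 -0.02]
[0.4227 0.0087 0.0617] [-0.15 -0.28  0.57] 21.65 [-0.01 -0.03  0.03]
```

View pics/w11.png

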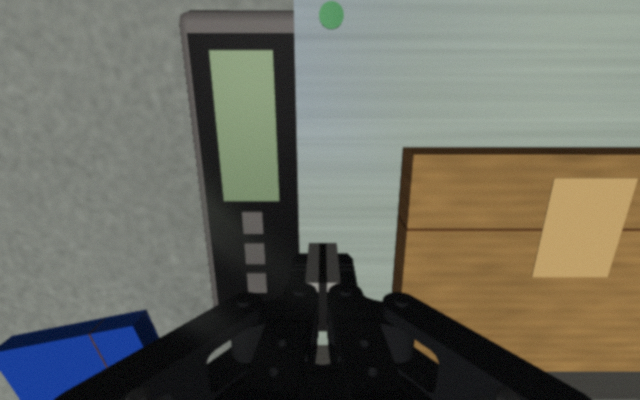

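View pics/c11.png

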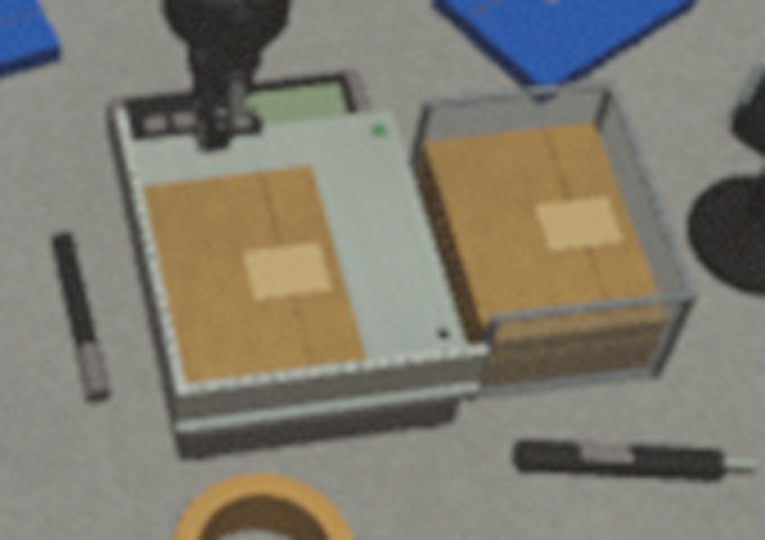

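Request:
move_arm:
  moves:
    - [0,3,0,0]
    - [0,7,0,0]
    - [0,11,0,0]
    - [0,15,0,0]
    - [0,18,0,0]
    - [0,20,0,0]
    - [0,20,0,0]

```text
time_s: 22.4
position: [0.4421, 0.0131, 0.0614]
tool_rot: [[-0.222, 0.975, 0.0], [0.975, 0.222, -0.0], [-0.0, 0.0, -1.0]]
ft_force: [0.1, 0.5, -0.1]
grip_width: 0.0005
```

Request:
move_arm:
  moves:
    - [0,0.7,0,0]
    - [0,1.4,0,0]
    - [0,2,0,0]
    - [0,2,0,0]

```text
time_s: 22.8
position: [0.4439, 0.0135, 0.0614]
tool_rot: [[-0.222, 0.975, 0.0], [0.975, 0.222, -0.0], [-0.0, 0.0, -1.0]]
ft_force: [-0.6, -0.2, 0.8]
grip_width: 0.0002
```

Request:
move_arm:
  moves:
    - [0,0.7,0,0]
    - [0,1.4,0,0]
    - [0,2,0,0]
    - [0,2,0,0]

```text
time_s: 23.2
position: [0.4458, 0.0139, 0.0614]
tool_rot: [[-0.222, 0.975, -0.0], [0.975, 0.222, 0.0], [0.0, -0.0, -1.0]]
ft_force: [-0.8, 0.5, 0.8]
grip_width: 0.0002
```

Request:
move_arm:
  moves:
    - [0,0.7,0,0]
    - [0,1.4,0,0]
    - [0,2,0,0]
    - [0,2,0,0]

```text
time_s: 23.6
position: [0.4472, 0.0143, 0.0613]
tool_rot: [[-0.222, 0.975, -0.002], [0.975, 0.222, -0.0], [0.0, -0.001, -1.0]]
ft_force: [-5.1, -2.7, 2.2]
grip_width: -0.0001
```

Request:
move_arm:
  moves:
    - [0,0.4,0,0]
    - [0,0.8,0,0]
    - [0,0.8,0,0]

```text
time_s: 23.9
position: [0.4473, 0.0145, 0.0612]
tool_rot: [[-0.222, 0.975, -0.003], [0.975, 0.222, -0.0], [0.001, -0.003, -1.0]]
ft_force: [-6.7, -3.6, 3.2]
grip_width: 0.0
```

```bash
python3 snap.py t12 top; python3 snap.py s12 scene; python3 - <<'E'
import cv2
a=cv2.imread('pics/s12.png')[185:255,310:420]
cv2.imwrite('pics/c12s.png',cv2.resize(a,None,fx=7,fy=7,interpolation=cv2.INTER_CUBIC))
a=cv2.imread('pics/t12.png')[140:225,215:330]
cv2.imwrite('pics/c12t.png',cv2.resize(a,None,fx=6.5,fy=6.5,interpolation=cv2.INTER_CUBIC))
E
```

```text
[0.4473 0.0145 0.0612] [-6.71 -3.65  3.21] 23.9 [ 1.26 -0.27 -0.01]
[0.4473 0.0144 0.0612] [-7.44 -2.77  2.95] 23.95 [ 1.28 -0.23  0.04]
```

View pics/c12s.png

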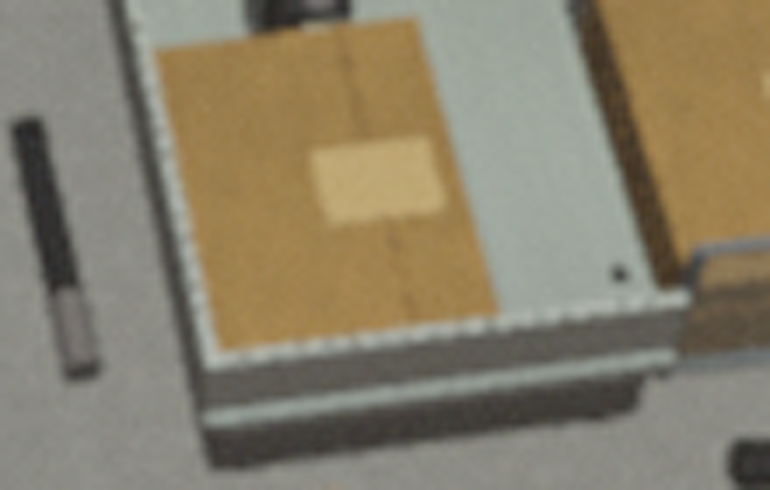

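View pics/c12t.png

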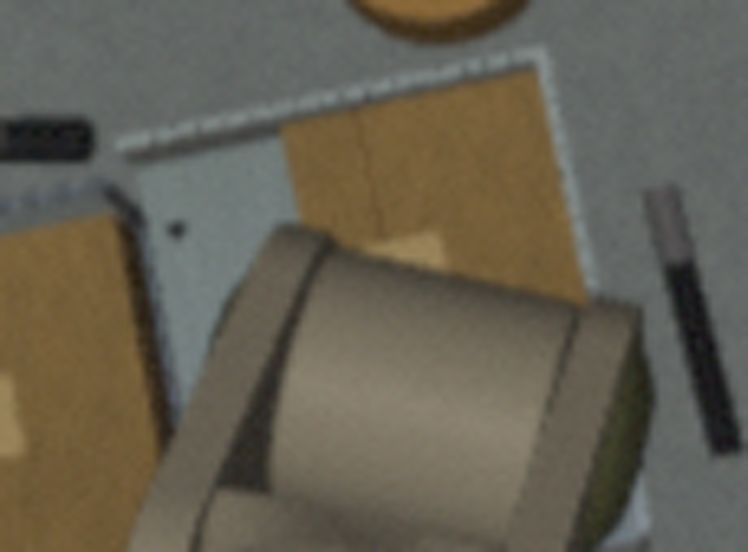

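Request:
move_arm:
  moves:
    - [0,-3,0,0]
    - [0,-10,0,0]
    - [0,-15,-5,0]
    - [0,-17,-25,0]
    - [2,-15,-60,0]
    - [8,0,-95,0]
    - [18,25,-130,0]
    - [32,55,-160,0]
    - [48,82,-180,0]
    - [60,100,-188,0]
    - [63,104,-190,0]
    - [63,105,-190,0]
    - [63,105,-190,0]

```text
time_s: 25.3
position: [0.5362, 0.0987, 0.2509]
tool_rot: [[-0.222, 0.975, -0.001], [0.975, 0.222, -0.0], [0.0, -0.001, -1.0]]
ft_force: [-0.4, 0.1, -1.0]
grip_width: 0.0005
```

```bash
python3 snap.py w13;python3 - <<'E'
import cv2
a=cv2.imread('pics/w13.png')
cv2.imwrite('pics/c13.png',cv2.resize(a[90:330,180:480],None,fx=2.5,fy=2.5,interpolation=cv2.INTER_CUBIC))
E
```

```text
[0.5362 0.0987 0.2509] [-0.41  0.1  -1.01] 25.3 [ 0.01 -0.    0.01]
```

View pics/w13.png

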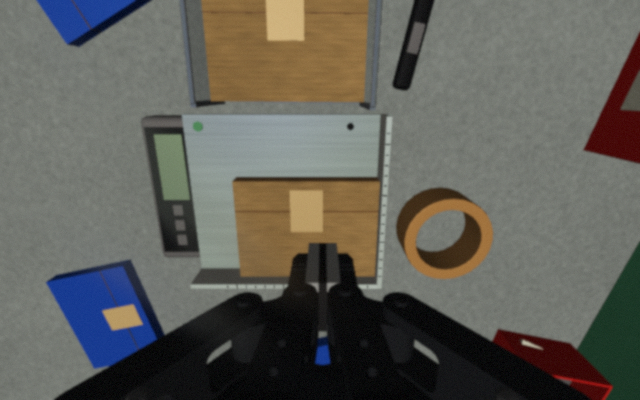

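View pics/c13.png

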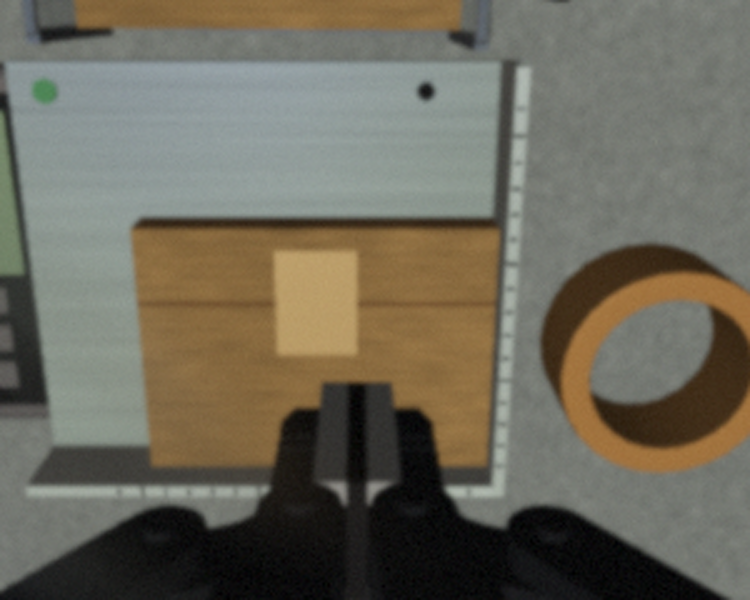

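```bash
python3 - <<'E'
from car import *
o=pickle.load(open('w13.pkl','rb'))
P=lambda u,v,z: onz('wrist',(90+(v+.5)/2.5-.5,180+(u+.5)/2.5-.5),z,o)[:2]
t=np.radians(12.8); ex=np.array([np.cos(t),np.sin(t)]); ey=np.array([-ex[1],ex[0]])
S=lambda p:[round(1e3*float((p-K)@ex),1),round(1e3*float((p-K)@ey),1)]
for n,u,v,z in [('carTL',133,228,.076),('carTR',500,228,.076),('carBR',489,467,.076),('carBL',152,467,.076),
 ('Rx top',516,66,.092),('Rx top',494,484,.092),('Ry top',28,487,.092),('Ry top',270,487,.092),('Rx base',502,62,.058),('Rx base',495,215,.058),('Ry base',53,447,.058),('Ry base',148,446,.058),('platTL',8,63,.058)]: print(n,S(P(u,v,z)))
a=cv2.imread('pics/w13.png')
b=cv2.resize(a[160:300,330:400],None,fx=8,fy=4,interpolation=cv2.INTER_CUBIC); cv2.imwrite('pics/c14.png',b)
E
```

```text
carTL [-150.4, 110.5]
carTR [-1.8, 110.6]
carBR [-0.8, 0.2]
carBL [-151.3, 0.1]
Rx top [-2.2, 175.5]
Rx top [-1.2, 1.8]
Ry top [-200.5, 0.1]
Ry top [-96.9, 0.2]
Rx base [-1.5, 174.7]
Rx base [-1.0, 111.5]
Ry base [-202.1, -0.4]
Ry base [-157.5, 0.1]
platTL [-200.1, 174.3]
```

View pics/c14.png

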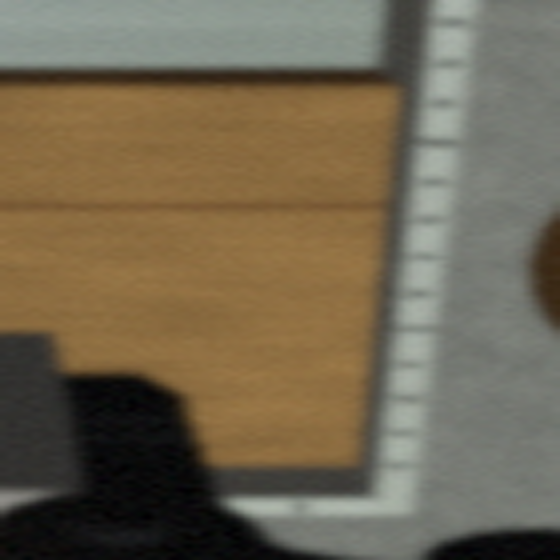

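```bash
python3 - <<'E'
from car import *
t=np.radians(12.8); ex=np.array([np.cos(t),np.sin(t)]); ey=np.array([-ex[1],ex[0]])
S=lambda p:[round(1e3*float((p-K)@ex),1),round(1e3*float((p-K)@ey),1)]
o=pickle.load(open('w13.pkl','rb'))
P=lambda u,v,z: onz('wrist',(90+(v+.5)/2.5-.5,180+(u+.5)/2.5-.5),z,o)[:2]
print('c2 front now',S(P(78,30,.063)),S(P(461,28,.063)))
print('top front initially',S(np.array([.4132,.1435])),S(np.array([.5598,.1744])))
o=pickle.load(open('w4.pkl','rb'))
# rear edge of carton_2 in w4 vs in w5
print('w4 c2 rear',S(onz('wrist',(84,147),.063,o)[:2]),S(onz('wrist',(84,464),.063,o)[:2]))
o=pickle.load(open('w5.pkl','rb'))
print('w5 c2 rear',S(onz('wrist',(7,134),.063,o)[:2]),S(onz('wrist',(4,474),.063,o)[:2]))
a=cv2.imread('pics/s12.png')[160:250,385:465]
cv2.imwrite('pics/c15.png',cv2.resize(a,None,fx=6.5,fy=6.5,interpolation=cv2.INTER_CUBIC))
E
```

```text
c2 front now [-168.9, 187.2] [-19.1, 187.9]
top front initially [-169.3, 189.8] [-19.5, 187.5]Traceback (most recent call last):
  File "<stdin>", line 8, in <module>
FileNotFoundError: [Errno 2] No such file or directory: 'w4.pkl'
```

```bash
python3 - <<'E'
from rig import env
print(env.close_job(), env.observe()['time_s'])
E
```

```text
the job is handed in; nothing more can be done
the job is handed in; nothing more can be done
```

The top carton now lies flat on the scale platform, flush against both rulers. I handed the job in with the arm clear, after about 25 s on the robot's clock.

- **How it went:** I pressed on the carton with the fingertips at about 7 to 10 N and dragged it out of the tray, across the gap and onto the platform. I then pushed it home against the -y ruler with a peak of about 13 N, and against the +x ruler with about 8 N. Force was read only at the end of each move, so brief higher peaks would not have shown.
- **Flush:** in the last wrist picture the carton's edges lie within about 1 mm of both ruler faces, which is as fine as the picture can resolve.
- **Cartons underneath:** carton 2's front edge measured 187 to 188 mm from the -y ruler. The top carton's front edge started at 188 to 190 mm, so any shift is 1 to 2 mm at most. I had no starting measurement of carton 2 itself. A further check on its rear edge failed because a saved file was missing, and I did not repeat it.
- **Other things on the bench:** nothing else looked moved, but I only judged this by eye in the pictures.
- **What went less well:**
    - The first press, with the fingers open, bore on one finger only and turned the carton about 2° in the tray. I switched to shut fingers.
    - While lifting to shut them I commanded 9 mm of sideways travel by mistake, which did no visible harm.
    - The carton's rear edge settled the few millimetres onto the platform by itself as it left carton 2.

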